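# Read the air reservoir's pressure with the sprung gauge

### The job

Take the pencil pressure gauge out of its holder, press it upright down onto the valve on the air reservoir until its sprung sleeve is fully home and the rod has been pushed out at the top, and keep it pressed for a good second with a steady 14 to 22 N (more than 25 N harms the valve). Then hang the gauge back in its holder, upright and right down on its flange, with the rod still standing out at its reading, and leave the other things where they lie.

Things in the scene. Friction and masses are not known exactly. Their poses are not given: they have to be found in the camera images.
- gauge_grip (a point): centre of the gauge's round ribbed grip (25 mm diameter, reaching 20 mm above and below this point), to be taken from above. z axis = the gauge's axis, up. Right under the grip is a round flange 46 mm across, its top 20 mm and its underside 26 mm below this point. On top a white rod of 8 mm with a 12 mm knob, the knob's top 26.5 mm above this point at rest.
- gauge_foot (a point): centre of the sleeve's lower rim while the sleeve is fully out: the gauge's lowest end, 82 mm below gauge_grip on its axis (a point of the barrel, it does not follow the sleeve). The sleeve is sprung: it begins to slide up into the barrel at 3 N and is fully home (16 mm in, hard stop) at about 12 N.
- rod (a joint): how far the gauge's white rod stands out beyond its rest, m, 0 to 0.024; starts at 0. The valve's pin pushes it up out of the grip while the sleeve goes home. With the sleeve home it reads 6 to 16 mm, according to the reservoir's unseen pressure. Light friction keeps it where it was pushed.
- gauge: the whole gauge, about 0.2 kg, hanging upright in the holder at the start; origin at gauge_foot. Below its flange: steel barrel 29 mm diameter, 36 mm long, then the black rubber sleeve 22 mm diameter (bore 15 mm), showing 20 mm.
- tank: the air reservoir: grey horizontal cylinder 76 mm diameter, 170 mm long along its y axis, fixed on two feet; origin on the table under its middle, z up. In the middle of its top is a steel boss 38 mm diameter carrying the valve; the thinner, lower 16 mm plug 50 mm to -y is not the valve.
- boss_top (a point): centre of the boss's top, 100 mm above the table, on the valve's vertical axis. Above it stands the valve: a flat round seat 29 mm diameter where the sleeve lands, its face 16 to 46 mm above this point (not measured, varies), with an 8 mm pin 14 to 24 mm tall in its centre that enters the sleeve. The seat stays put up to 14 N, then sinks 1 mm per 4 N, at most 6 mm.
- holder: the gauge's fixed holder: a grey upright collar 56 mm diameter with a round 35 mm through bore, on a 100 mm square foot; origin on the table under the bore
- holder_rim (a point): centre of the mouth of the holder's bore, 75 mm above the table. The gauge hangs with its flange on this rim, gauge_grip then being 26 mm above this point.
- lens_cap: black plastic dome lens cap, 58 mm across, 28 mm high; bystander, leave alone
- pulley: steel drive pulley, 56 mm across, 32 mm high; bystander, leave alone
- coin_gauge: flat metal coin tester plate with three holes, 110 x 45 x 5 mm; bystander, leave alone
- fuse_holder: small fuse holder, green glass tube with metal ends, 64 x 22 x 22 mm; bystander, leave alone
- ribbon_spool: empty grey ribbon spool, 64 mm across, 48 mm high; bystander, leave alone
- screwdriver: screwdriver lying down; bystander, leave alone
- screw_tray: open steel tray, 120 x 90 x 35 mm; bystander, leave alone
Not all that is in view belongs to the job. What is shaped like the tank but brown or orange is not meant.

How it is judged (in metres and radians):
On the way, in this order (a step that is already met when the one before it is completed fails the run):
1. the gauge is out of its holder, its foot above the holder's rim (z of gauge_foot in the frame of holder_rim above 0.005 m), for 0.1 s.
2. the gauge is pressed upright on the valve with 12.5 to 25 N, the rod pushed out at least 4 mm, for 0.8 s (horizontal distance between gauge_foot and boss_top below 0.006 m and angle between gauge_grip's own z axis and vertical below 0.15 rad and contact force between gauge and tank between 12.5 and 25 N and value of joint rod above 0.004 m), for 0.8 s.
At the end, for the whole second after the job is handed in: The gauge hangs upright in its holder (axis within 8 mm of the bore's centre, tilt under 0.12 rad, flange within 4 mm of the rim), at rest, its rod still out by more than 4 mm (horizontal distance between gauge_grip and holder_rim below 0.008 m and z of gauge_grip in the frame of holder_rim between 0.022 and 0.03 m and angle between gauge_grip's own z axis and vertical below 0.12 rad and value of joint rod above 0.004 m and linear speed of gauge below 0.02 m/s); the robot touches nothing.
It fails at once if the gauge is pressed on the valve or reservoir with more than 25 N (contact force between gauge and tank above 25 N).
It fails at once if a bystander is moved by more than 30 mm (distance of any of lens_cap, pulley, coin_gauge, fuse_holder, ribbon_spool, screwdriver, screw_tray from where it was at the start of the episode above 0.03 m).
It also fails if it takes over 72 s, if anything falls off the work surface, if the arm or the gripper's body presses on something with over 40 N, if the wrist force passes 120 N, or if a joint passes its speed limit or range.

### The arm

A 6-joint arm with a two-finger parallel gripper is mounted at the origin on the work surface. World frame = base frame: x ahead of the robot, y to its left, z up, the work surface at z = 0. Lengths are in m, angles in degrees, forces in N, time in s.
With the tool pointing down it reaches from about 0.35 to 0.875 m from the base axis. Payload 4.2 kg.
Tool frame: the origin (TCP) lies midway between the tips of the shut fingers; the grasp point (between the pads) lies r.pinch_z behind it (r.pinch_z is the distance from the TCP to the grasp point, in m); z points along the fingers, y is the direction in which the jaws open and shut (so a half turn about z gives the same grasp; the last joint's range is limited). The gripper opens to 87 mm and grips with 3 to 60 N. Pads are 19 mm wide; open, the fingers measure 117 mm over their backs; the gripper's body (75 mm by 190 mm) begins 51 mm behind the grasp point.
Start: joints at [78.071, 22.042, 0.453, 0, -68.411, -14.817], TCP at [0.281, 0.558, 0.223] pointing down, gripper open.
Joint ranges: [-179.83, 179.83], [-69.29, 118.12], [-61.27, 80.66], [-181.25, 117.63], [-171.15, -9.14], [-177.46, 177.46]. Speed limits (degrees/s): [159.86, 159.86, 180, 180, 180, 180].

### API

Orientations are given as a 3x3 rotation matrix whose columns are the frame's x, y, z axes.
In Python, from station import r gives the robot as it stands. The module is installed in compiled form; this text tells all that it offers.
- The arm moves only by the tool play_rows, never from a script. Its argument "deltas" is a list of rows, each a list of 7 numbers: the shift along the tool's x, y, z in units of 25 mm (1.0 is 25 mm), then the turn, a rotation vector about the tool's x, y, z in units of 5 degrees (1.0 is 5 degrees), then the finger opening in mm, from 0 to 87. In form: [[tx, ty, tz, wx, wy, wz, fingers], ...]. A call has 1 to 12 rows; each row is the pose to reach, as a shift and turn from the pose commanded when the call began, along the tool's axes at that moment; what a row does not reach only later rows make up. A row lasts 1/10 s, in which the tool goes at most 50 mm and 8.59 degrees, less where a joint would pass 70% of its speed; a pose out of reach is approached as far as the arm can. A call with a gripper value outside its range is refused whole. The fingers move at their own pace and stop on an object; the grip force is fixed at half the most. Time passes only in rows, so rows that repeat a pose let the fingers close. It gives the time, the measured TCP pose, the force and the opening at its end, in the units of the state.
- r.sense(): the state, without advancing time (a new reading comes with each control period).
- r.capture(name): name is "scene" or "top"; returns a dict with "pixels" (384x512x3 uint8, red, green, blue), "camera_matrix" (3x3 intrinsics, pixels), "R" (3x3) and "t" (3): a world point X has camera coordinates R X + t. Camera axes: x right, y down, z forward; pixel columns grow to the right and rows downward; lengths in m; the calibration is good to about 2 mm. A picture is of the moment at which its call begins. There is no depth.
- r.finish_job(): hands the job in, once; it reports no verdict.
Trained networks look in the newest picture that a camera, given by its name, has taken for a name from the list of things; names that differ only in an ending like _2 or _b are one class to them, and where a whole thing is asked for, a point or a joint stands for the part that bears it (a point fixed in the world has none). Each returns a list of dicts, best first, with "score" (0 to 1); they miss things now and then, are a little off and sometimes report something else, mostly with a low value. They report only what shows in the picture. A call takes as long as a camera call. They do not tell look-alikes from the thing itself.
- r.spot_in(camera, target): "centre" ([x, y, z] in m, in world coordinates, good to about 4 mm: the middle of the surface that is visible of it).
- r.cut_out(camera, target): "region" (384x512 bool, what is visible of it).
The state is a dict: "time_s": time; "joints": joint angles; "joint_velocities": joint speeds; "effort": joint torques, N m; "tcp_pos": TCP position; "ee_rot": TCP orientation; "wrist_force": force on the tool from outside, world axes, zero at the start; "moment": the same for the moment, N m; "gripper_width": opening from 0.0 (shut) to 1.0 (fully open).
Only numpy, scipy, OpenCV 4.12 (cv2) and the standard library are available. Lean on these libraries where they do the work, as an engineer would, in place of code of your own. Each camera call takes 0.05 s, during which the arm holds its last target.

## Working session

There is one attempt and no reset: what is moved stays moved. The work goes in short steps, Python scripts to look and compute and a tool call to move; the robot and the scene stay as the last step left them, time stands still between calls to the robot, and variables do not carry over. Pictures are saved under pics/ and viewed, and the job is handed in when it is done.

Besides the shell and the picture viewer there is one more tool, called after "Call:" as name(argument=value, ...) on one line, values as JSON. play_rows: Moves the arm, as the interface text tells. Its arguments: {"type":"object","properties":{"deltas":{"type":"array","items":{"type":"array","items":{"type":"number"}}}},"required":["deltas"]}

```bash
mkdir -p pics
python3 - <<'E'
from station import r
import cv2,numpy as np
s=r.sense()
print(s, r.pinch_z)
for c in("scene","top"):
    d=r.capture(c)
    cv2.imwrite(f"pics/{c}0.png",d["pixels"][:,:,::-1])
    np.savez(f"{c}0.npz",**d)
    print(c,d["camera_matrix"],(-d["R"].T@d["t"]),d["R"])
    for t in["gauge","tank","holder","boss_top","gauge_grip"]:
        print(t,[(np.round(x["centre"],4),round(x["score"],2)) for x in r.spot_in(c,t)])
E
```

```text
{'time_s': 0.0, 'joints': array([ 7.80708306e+01,  2.20905456e+01,  3.79517491e-01, -3.03396552e-02,
       -6.84094621e+01, -1.48167852e+01]), 'joint_velocities': array([ 0.01065752,  0.00668008,  0.07913701, -0.06408317, -0.07036826,
       -0.00864202]), 'effort': array([-6.81015479e-06, -3.90665960e+01,  1.87402046e+01,  4.21995655e+00,
        1.09787608e-02, -1.80196907e-04]), 'tcp_pos': array([0.28097611, 0.55760882, 0.22145657]), 'ee_rot': array([[ 8.92922810e-01, -4.50208858e-01, -9.16414812e-04],
       [-4.50209786e-01, -8.92920670e-01, -1.95571103e-03],
       [ 6.21927019e-05,  2.15887790e-03, -9.99997668e-01]]), 'wrist_force': array([ 0.29367114,  0.04179894, -0.57727888]), 'moment': array([ 0.03486745, -0.03683301,  0.02831103]), 'gripper_width': 0.9986190415440894} 0.0187
scene [[447.17347789   0.         261.80121258]
 [  0.         447.17347789 192.15123619]
 [  0.           0.           1.        ]] [ 1.3507355  -0.07742366  0.99556879] [[ 0.07462871  0.99713345 -0.01246786]
 [ 0.73479057 -0.06343813 -0.67532098]
 [-0.67417607  0.04123707 -0.73741856]]
gauge [(arra
[... 842 characters left out ...]
927592 -0.99978374 -0.00780435]
 [-0.98634274 -0.01773856 -0.16374781]
 [ 0.16357396  0.01085416 -0.98647136]]
gauge []
tank [(array([0.3209, 0.0953, 0.0849]), 0.97), (array([0.3334, 0.3251, 0.0826]), 0.92), (array([0.7306, 0.397 , 0.0844]), 0.86), (array([0.5021, 0.2058, 0.0799]), 0.85), (array([ 0.3118, -0.1453,  0.0864]), 0.69)]
holder [(array([ 0.5127, -0.1542,  0.0141]), 0.67)]
boss_top [(array([0.33  , 0.325 , 0.0865]), 0.96), (array([0.7295, 0.3911, 0.0783]), 0.89), (array([0.5053, 0.2023, 0.0816]), 0.75), (array([0.3206, 0.0939, 0.0843]), 0.69), (array([ 0.3123, -0.1474,  0.0841]), 0.68), (array([0.7476, 0.2077, 0.0031]), 0.23)]
gauge_grip [(array([ 0.5178, -0.166 ,  0.0813]), 0.59)]
```

View pics/scene0.png

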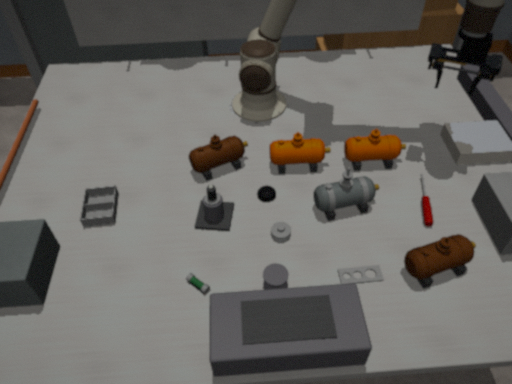

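View pics/top0.png

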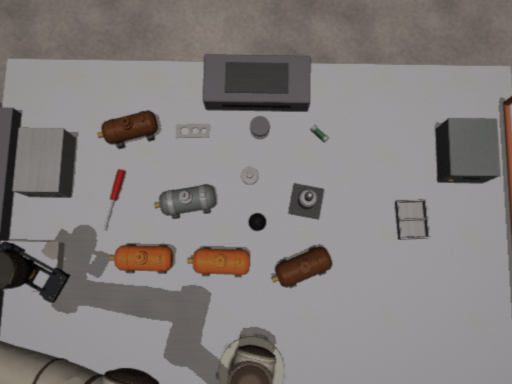

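Run:
```python
import cv2,numpy as np
def crop(c,u,v,h=28,k=10):
    p=np.load(f"{c}0.npz")["pixels"][:,:,::-1]
    return cv2.resize(p[v-h:v+h,u-h:u+h],None,fx=k,fy=k,interpolation=cv2.INTER_CUBIC)
def both(n,a,b):
    im=np.hstack([crop("scene",*a,k=7),crop("top",*b,k=7)]) 
    cv2.imwrite(n,im)
both("pics/g.png",(213,205),(306,201)); both("pics/t.png",(347,193),(187,198))
```

```text
(no output)
```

View pics/g.png

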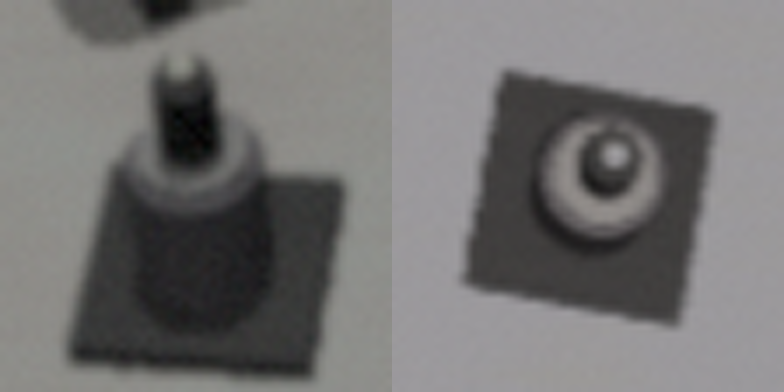

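View pics/t.png

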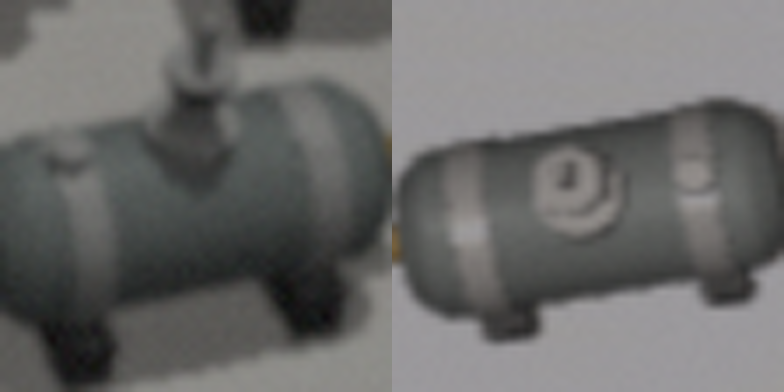

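```bash
cat > h.py <<'E'
import numpy as np
def ray(c,u,v,tag="0"):
    d=np.load(f"{c}{tag}.npz");K=d["camera_matrix"];R=d["R"];t=d["t"]
    return -R.T@t, R.T@np.linalg.inv(K)@np.array([u,v,1.])
def atz(c,u,v,z,tag="0"):
    o,w=ray(c,u,v,tag); return o+w*(z-o[2])/w[2]
def proj(c,X,tag="0"):
    d=np.load(f"{c}{tag}.npz");x=d["camera_matrix"]@(d["R"]@np.array(X)+d["t"]); return x[:2]/x[2]
def tri(a,b,tag="0"):
    o1,w1=ray("scene",*a,tag);o2,w2=ray("top",*b,tag)
    s=np.linalg.lstsq(np.c_[w1,-w2],o2-o1,rcond=None)[0]
    p,q=o1+s[0]*w1,o2+s[1]*w2
    return (p+q)/2,np.linalg.norm(p-q)
def px(x,y,u,v,k=7,h=28): return (x+.5)/k-.5+u-h,(y+.5)/k-.5+v-h
E
python3 - <<'E'
from h import *
np.set_printoptions(precision=4,suppress=True)
S=lambda x,y:px(x,y,213,205); T=lambda x,y:px(x-392,y,306,201)
print("knob",atz("scene",*S(181,66),.1265),atz("top",*T(614,156),.1265),tri(S(181,66),T(614,156)))
print("flange",atz("scene",*S(195,163),.081),atz("top",*T(600,178),.081))
for c in [(505,70),(716,110),(682,325),(463,285)]: print("foot top",atz("top",*T(*c),.008))
for c in [(111,166),(345,180),(312,372),(70,355)]: print("foot sc",atz("scene",*S(*c),.004))
S=lambda x,y:px(x,y,347,193); T=lambda x,y:px(x-392,y,187,198)
print("seat",tri(S(201,78),T(567,180)))
print("boss",atz("top",*T(578,196),.1),atz("scene",*S(193,125),.1))
print("axis L/R top",atz("top",*T(398,245),.05),atz("top",*T(780,150),.05))
E
```

```text
knob [ 0.5221 -0.1641  0.1265] [ 0.52   -0.1629  0.1265] (array([ 0.5203, -0.1637,  0.1246]), np.float64(0.0011354774584458487))
flange [ 0.5315 -0.163   0.081 ] [ 0.5178 -0.1612  0.081 ]
foot top [ 0.5789 -0.1241  0.008 ]
foot top [ 0.5619 -0.2208  0.008 ]
foot top [ 0.4627 -0.2051  0.008 ]
foot top [ 0.4791 -0.1058  0.008 ]
foot sc [ 0.4612 -0.2057  0.004 ]
foot sc [ 0.4775 -0.1071  0.004 ]
foot sc [ 0.5783 -0.1236  0.004 ]
foot sc [ 0.5615 -0.2203  0.004 ]
seat (array([0.5125, 0.2091, 0.1231]), np.float64(0.0014774931056066917))
boss [0.5094 0.2085 0.1   ] [0.5157 0.2075 0.1   ]
axis L/R top [0.4938 0.2955 0.05  ] [0.5396 0.127  0.05  ]
```

```bash
cat > ov.py <<'E'
from h import *
import cv2,sys
def overlay(n,cx,cy,sz,pin,tag="0",k=16,h=18):
    out=[]
    for c,col in(("scene",0),("top",0)):
        p=np.load(f"{c}{tag}.npz")["pixels"][:,:,::-1]
        u0,v0=[int(round(a)) for a in proj(c,(cx,cy,.11),tag)]
        im=cv2.resize(p[v0-h:v0+h,u0-h:u0+h],None,fx=k,fy=k,interpolation=cv2.INTER_CUBIC)
        im=cv2.convertScaleAbs(im,alpha=1.4)
        raw=im.copy()
        for z,rr,cl in((.1,.019,(0,255,0)),(sz,.0145,(0,0,255)),(sz+pin,.004,(255,0,0))):
            a=np.linspace(0,2*np.pi,60)
            q=np.array([proj(c,(cx+rr*np.cos(t),cy+rr*np.sin(t),z),tag) for t in a])
            q=((q-[u0-h,v0-h]+.5)*k-.5)
            cv2.polylines(im,[np.round(q).astype(int)],True,cl,1)
        out.append(np.vstack([raw,im]))
    im=np.hstack(out)
    f=min(1,800/im.shape[1],600/im.shape[0])
    cv2.imwrite(n,cv2.resize(im,None,fx=f,fy=f,interpolation=cv2.INTER_AREA))
E
python3 -c "
from ov import *
overlay('pics/ov1.png',.5115,.2085,.124,.018,k=8)"
```

```text
(no output)
```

View pics/ov1.png

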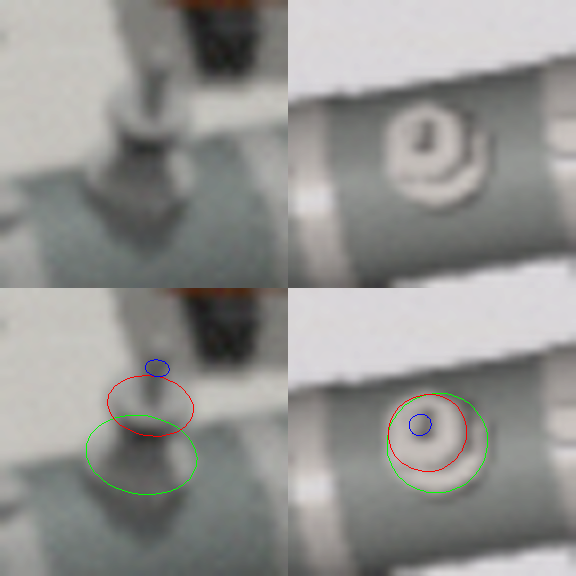

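```bash
python3 -c "
from ov import *
overlay('pics/ov2.png',.513,.2088,.127,.022,k=8)
overlay('pics/ov3.png',.512,.2088,.130,.022,k=8)
a=cv2.imread('pics/ov2.png')[288:];b=cv2.imread('pics/ov3.png')[288:]
cv2.imwrite('pics/ov23.png',np.vstack([a,b]))"
```

```text
(no output)
```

View pics/ov23.png

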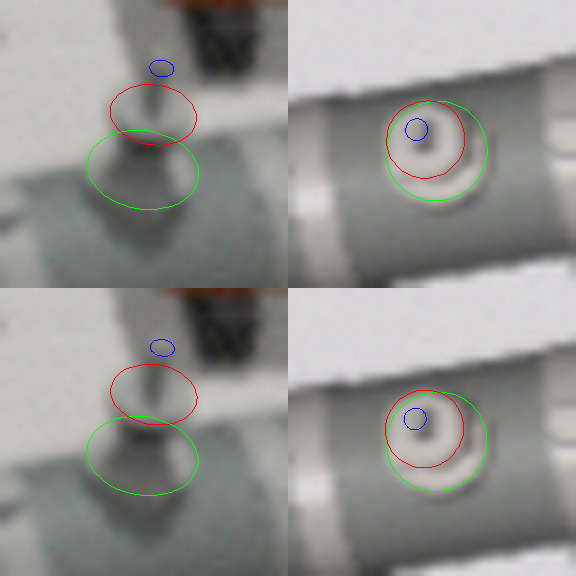

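Call:
play_rows(deltas=[[0, 0, -1.6, 0, 0, 0, 87], [21.5, 21.4, -1.6, 0, 0, 0, 87], [21.5, 21.4, -1.6, 0, 0, 0, 87], [21.5, 21.4, -1.6, 0, 0, 0, 87], [21.5, 21.4, -1.6, 0, 0, 0, 87], [21.5, 21.4, -1.6, 0, 0, 0, 87], [21.5, 21.4, -1.6, 0, 0, 0, 87], [21.5, 21.4, -1.6, 0, 0, 0, 87], [21.5, 21.4, -1.6, 0, 0, 0, 87], [21.5, 21.4, -1.6, 0, 0, 0, 87], [21.5, 21.4, -1.6, 0, 0, 0, 87], [21.5, 21.4, -1.6, 0, 0, 0, 87]])

```text
time_s: 1.8
tcp_pos: [0.455, 0.0342, 0.2631]
ee_rot: [[0.893, -0.45, 0.001], [-0.45, -0.893, 0.001], [0.001, -0.001, -1.0]]
wrist_force: [1.7, 0.0, 1.2]
gripper_width: 1.002
```

Call:
play_rows(deltas=[[5.6, 5.6, 0, 0, 0, 0, 87], [5.6, 5.6, 0, 0, 0, 0, 87], [5.6, 5.6, 0, 0, 0, 0, 87], [5.6, 5.6, 0, 0, 0, 0, 87], [5.6, 5.6, 0, 0, 0, 0, 87], [5.6, 5.6, 0, 0, 0, 0, 87], [5.6, 5.6, 0, 0, 0, 0, 87]])

```text
time_s: 2.5
tcp_pos: [0.5164, -0.1512, 0.2626]
ee_rot: [[0.893, -0.449, -0.0], [-0.449, -0.893, 0.0], [-0.0, -0.0, -1.0]]
wrist_force: [0.2, 1.1, -0.2]
gripper_width: 0.998
```

```bash
cat > to.py <<'E'
from station import r
import numpy as np
np.set_printoptions(precision=4,suppress=True)
def to(x,y,z):
    s=r.sense();R=s["ee_rot"];d=np.array([x,y,z])-s["tcp_pos"]
    print("tcp",s["tcp_pos"],"rows",R.T@d/.025,"z",R[:,2],"j",s["joints"],"F",s["wrist_force"],"t",s["time_s"],"w",s["gripper_width"])
E
python3 -c "
from to import *
to(.5203,-.1638,.085)"
```

```text
tcp [ 0.5164 -0.1512  0.2626] rows [0.3651 0.3807 7.1038] z [-0.0001  0.0002 -1.    ] j [  0.9457  12.0036  -7.9663  -0.0128 -70.0361  62.349 ] F [ 0.1692  1.1408 -0.2487] t 2.5 w 0.9982712061310134
```

Call:
play_rows(deltas=[[0.37, 0.38, 0, 0, 0, 0, 87], [0.37, 0.38, 2, 0, 0, 0, 87], [0.37, 0.38, 4, 0, 0, 0, 87], [0.37, 0.38, 5.5, 0, 0, 0, 87], [0.37, 0.38, 6.3, 0, 0, 0, 87], [0.37, 0.38, 6.6, 0, 0, 0, 87], [0.37, 0.38, 6.8, 0, 0, 0, 87], [0.37, 0.38, 7.0, 0, 0, 0, 87], [0.37, 0.38, 7.0, 0, 0, 0, 87], [0.37, 0.38, 7.0, 0, 0, 0, 87]])

```text
time_s: 3.5
tcp_pos: [0.5214, -0.1644, 0.0885]
ee_rot: [[0.893, -0.45, 0.002], [-0.45, -0.893, -0.0], [0.002, -0.001, -1.0]]
wrist_force: [0.1, 0.3, 0.3]
gripper_width: 0.996
```

```bash
python3 -c "
from to import *
import cv2
to(.5203,-.1638,.085)
for c,b in (('scene',(213,190)),('top',(306,198))):
    d=r.capture(c);np.savez(c+'1.npz',**d)
    u,v=b;cv2.imwrite(f'pics/{c}1.png',cv2.resize(d['pixels'][v-45:v+45,u-45:u+45,::-1],None,fx=6,fy=6,interpolation=cv2.INTER_CUBIC))
"
```

```text
tcp [ 0.5214 -0.1644  0.0885] rows [-0.0513 -0.0031  0.1407] z [ 0.002  -0.0002 -1.    ] j [ -0.5049  22.2962 -20.8229   0.0115 -46.7682  63.771 ] F [0.1098 0.2766 0.3377] t 3.5 w 0.9961195409601143
```

View pics/scene1.png

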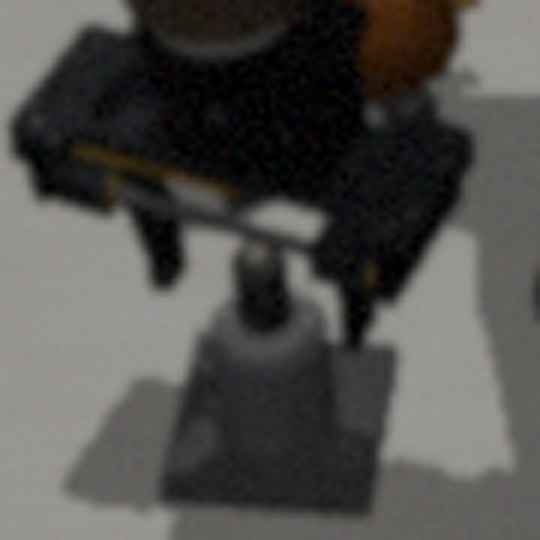

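View pics/top1.png

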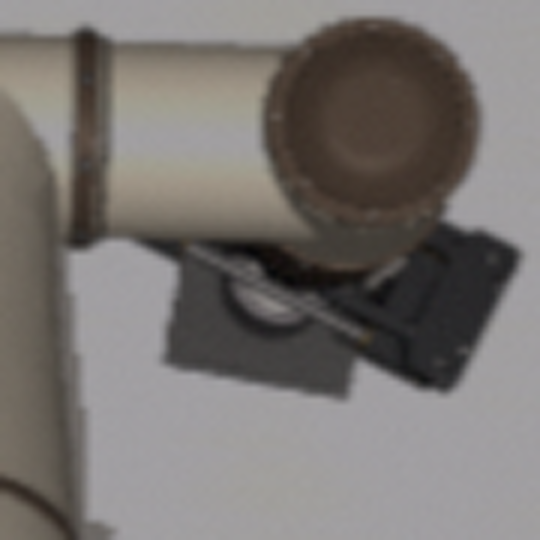

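Call:
play_rows(deltas=[[-0.04, 0, 0.14, 0, 0, 0, 87], [-0.04, 0, 0.14, 0, 0, 0, 60], [-0.04, 0, 0.14, 0, 0, 0, 40], [-0.04, 0, 0.14, 0, 0, 0, 30], [-0.04, 0, 0.14, 0, 0, 0, 20], [-0.04, 0, 0.14, 0, 0, 0, 15], [-0.04, 0, 0.14, 0, 0, 0, 10], [-0.04, 0, 0.14, 0, 0, 0, 10], [-0.04, 0, 0.14, 0, 0, 0, 10], [-0.04, 0, 0.14, 0, 0, 0, 10]])

```text
time_s: 4.6
tcp_pos: [0.5199, -0.164, 0.0841]
ee_rot: [[0.893, -0.45, 0.0], [-0.45, -0.893, 0.0], [0.0, -0.0, -1.0]]
wrist_force: [-0.4, 1.2, -0.3]
gripper_width: 0.28
```

```bash
python3 -c "
from to import *
to(.5203,-.1638,.085)"
```

```text
tcp [ 0.5199 -0.164   0.0841] rows [ 0.0108 -0.0131 -0.0375] z [ 0.0001  0.     -1.    ] j [ -0.4598  22.5457 -21.2268  -0.0018 -46.2196  63.7204] F [-0.3545  1.1955 -0.2542] t 4.6 w 0.2804561929865465
```

Call:
play_rows(deltas=[[0, 0, -0.2, 0, 0, 0, 5], [0, 0, -0.6, 0, 0, 0, 5], [0, 0, -1.2, 0, 0, 0, 5], [0, 0, -2.0, 0, 0, 0, 5], [0, 0, -3.0, 0, 0, 0, 5], [0, 0, -4.0, 0, 0, 0, 5], [0, 0, -5.0, 0, 0, 0, 5], [0, 0, -6.0, 0, 0, 0, 5], [0, 0, -6.6, 0, 0, 0, 5], [0, 0, -7.0, 0, 0, 0, 5], [0, 0, -7.0, 0, 0, 0, 5], [0, 0, -7.0, 0, 0, 0, 5]])

```text
time_s: 5.8
tcp_pos: [0.5193, -0.1638, 0.2584]
ee_rot: [[0.893, -0.45, -0.001], [-0.45, -0.893, 0.001], [-0.001, 0.0, -1.0]]
wrist_force: [0.1, 0.3, -2.5]
gripper_width: 0.278
```

```bash
python3 -c "
from to import *
import cv2
to(.512,.2078,.259)
for c,b in (('scene',(213,190)),('top',(306,198))):
    d=r.capture(c);np.savez(c+'2.npz',**d)
    cv2.imwrite(f'pics/{c}2.png',d['pixels'][:,:,::-1])
    u,v=b;cv2.imwrite(f'pics/{c}2c.png',cv2.resize(d['pixels'][v-65:v+25,u-45:u+45,::-1],None,fx=6,fy=6,interpolation=cv2.INTER_CUBIC))
"
```

```text
tcp [ 0.5193 -0.1638  0.2584] rows [ -6.9525 -13.1423  -0.0141] z [-0.0012  0.0006 -1.    ] j [ -0.4626  12.8291  -7.4826  -0.0339 -69.7574  63.7194] F [ 0.0834  0.3294 -2.4673] t 5.8 w 0.27819617589680934
```

View pics/scene2c.png

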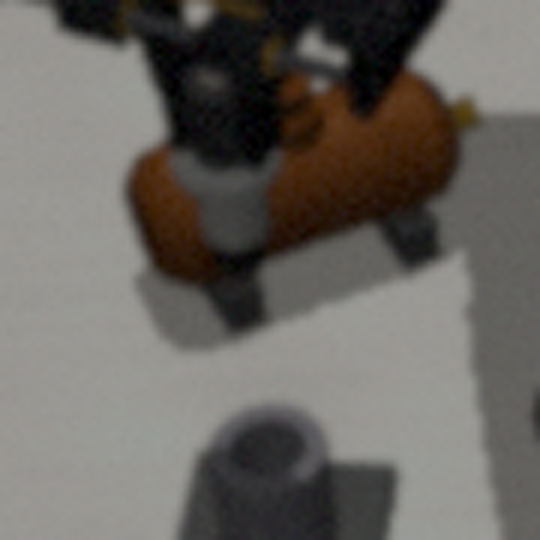

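Call:
play_rows(deltas=[[-6.95, -13.14, 0, 0, 0, 0, 5], [-6.95, -13.14, 0, 0, 0, 0, 5], [-6.95, -13.14, 0, 0, 0, 0, 5], [-6.95, -13.14, 0, 0, 0, 0, 5], [-6.95, -13.14, 0, 0, 0, 0, 5], [-6.95, -13.14, 0, 0, 0, 0, 5], [-6.95, -13.14, 0, 0, 0, 0, 5], [-6.95, -13.14, 0, 0, 0, 0, 5], [-6.95, -13.14, 0, 0, 0, 0, 5], [-6.95, -13.14, 0, 0, 0, 0, 5], [-6.95, -13.14, 0, 0, 0, 0, 5], [-6.95, -13.14, 0, 0, 0, 0, 5]])

```text
time_s: 7.1
tcp_pos: [0.5125, 0.2063, 0.259]
ee_rot: [[0.892, -0.452, -0.0], [-0.452, -0.892, -0.0], [-0.0, 0.0, -1.0]]
wrist_force: [-0.1, 0.2, -1.4]
gripper_width: 0.281
```

```bash
cat > look.py <<'E'
from to import *
import cv2,sys
tag=sys.argv[1]
to(.512,.2078,.209)
ims=[]
for c,b in (('scene',(348,180)),('top',(187,198))):
    d=r.capture(c);np.savez(c+tag+'.npz',**d)
    u,v=b;ims.append(cv2.resize(d['pixels'][v-33:v+33,u-33:u+33,::-1],None,fx=6,fy=6,interpolation=cv2.INTER_CUBIC))
cv2.imwrite(f'pics/l{tag}.png',cv2.convertScaleAbs(np.hstack(ims),alpha=1.3))
E
python3 look.py 3
```

```text
tcp [0.5125 0.2063 0.259 ] rows [-0.0468 -0.045   1.999 ] z [-0.0003 -0.0003 -1.    ] j [ 38.7372  13.5812  -6.4208   0.0041 -70.0223  24.4205] F [-0.1115  0.2012 -1.3643] t 7.1 w 0.28143722093784773
```

View pics/l3.png

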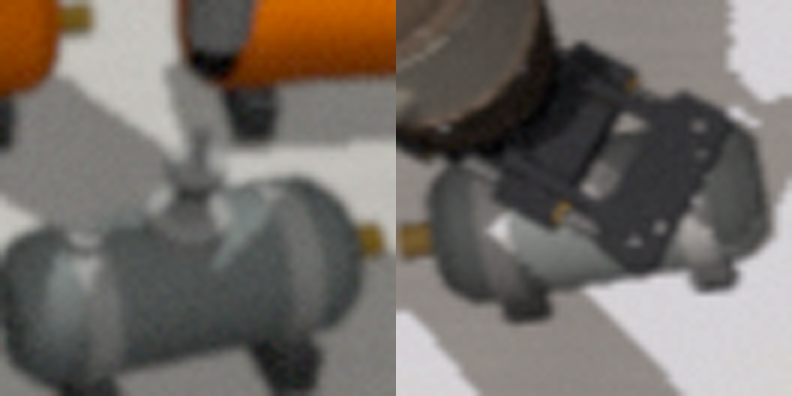

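Call:
play_rows(deltas=[[-0.04, -0.04, 0.8, 0, 0, 0, 5], [-0.04, -0.04, 1.4, 0, 0, 0, 5], [-0.04, -0.04, 1.4, 0, 0, 0, 5], [-0.04, -0.04, 1.4, 0, 0, 0, 5]])

```text
time_s: 7.6
tcp_pos: [0.5125, 0.2084, 0.2245]
ee_rot: [[0.893, -0.45, 0.001], [-0.45, -0.893, -0.0], [0.001, -0.0, -1.0]]
wrist_force: [0.1, -0.3, -1.6]
gripper_width: 0.285
```

```bash
python3 look.py 4
python3 - <<'E'
from h import *
for z in(.10,.126,.148,.159):
    print(z,(proj("scene",(.5122,.2075,z),"4")-[348-33,180-33]+.5)*6-.5)
E
```

```text
tcp [0.5125 0.2084 0.2245] rows [-0.0054  0.0312  0.6207] z [ 0.0006 -0.0003 -1.    ] j [ 38.9417  14.9669  -9.6122   0.0362 -65.4051  24.27  ] F [ 0.1084 -0.2966 -1.5636] t 7.6 w 0.28455347550642146
0.1 [187.82271679 209.60609779]
0.126 [195.0485435 169.9337926]
0.148 [201.34273989 135.37646231]
0.159 [204.55398037 117.7456337 ]
```

View pics/l4.png

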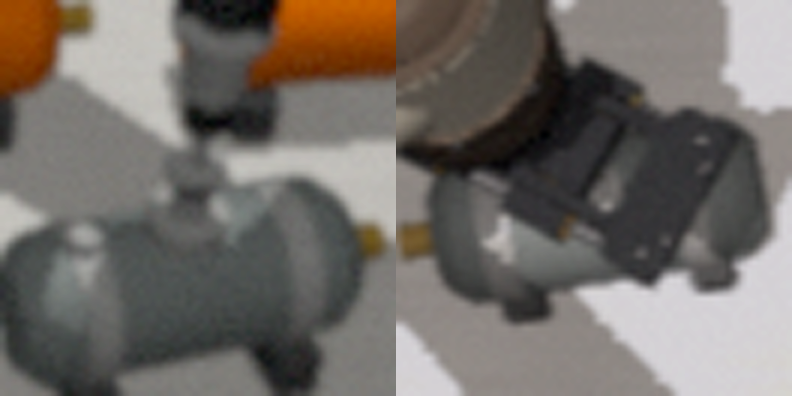

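Call:
play_rows(deltas=[[0, 0.01, 0.5, 0, 0, 0, 5], [0, 0.01, 1.0, 0, 0, 0, 5], [0, 0.01, 1.2, 0, 0, 0, 5], [0, 0.01, 1.2, 0, 0, 0, 5]])

```text
time_s: 8.1
tcp_pos: [0.512, 0.2086, 0.1939]
ee_rot: [[0.893, -0.45, -0.0], [-0.45, -0.893, -0.001], [0.0, 0.001, -1.0]]
wrist_force: [-0.7, 0.2, 3.3]
gripper_width: 0.277
```

Call:
play_rows(deltas=[[0, 0, 0.1, 0, 0, 0, 5], [0, 0, 0.2, 0, 0, 0, 5], [0, 0, 0.2, 0, 0, 0, 5]])

```text
time_s: 8.4
tcp_pos: [0.5121, 0.2086, 0.1899]
ee_rot: [[0.893, -0.45, 0.001], [-0.45, -0.893, -0.0], [0.001, -0.0, -1.0]]
wrist_force: [-1.4, -0.2, 5.4]
gripper_width: 0.28
```

Call:
play_rows(deltas=[[0, 0, 0.1, 0, 0, 0, 5], [0, 0, 0.16, 0, 0, 0, 5], [0, 0, 0.16, 0, 0, 0, 5], [0, 0, 0.16, 0, 0, 0, 5]])

```text
time_s: 8.8
tcp_pos: [0.5122, 0.2086, 0.1865]
ee_rot: [[0.893, -0.45, 0.001], [-0.45, -0.893, 0.0], [0.001, -0.001, -1.0]]
wrist_force: [-2.2, -1.8, 6.4]
gripper_width: 0.283
```

```bash
python3 look.py 5; python3 -c "
from to import *
for i in range(4):
    r.capture('top'); s=r.sense(); print(s['tcp_pos'],s['wrist_force'],s['moment'])"
```

```text
tcp [0.5122 0.2086 0.1865] rows [ 0.0086  0.031  -0.9007] z [ 0.0012  0.0001 -1.    ] j [ 38.9786  16.7185 -12.9519   0.0484 -60.2729  24.278 ] F [-2.1666 -1.7762  6.4095] t 8.8 w 0.282633224097076
[0.5122 0.2086 0.1865] [-1.8038 -0.2191  6.145 ] [-0.2106  0.8691 -0.0143]
[0.5122 0.2086 0.1865] [-2.0492 -0.803   7.0361] [-0.2045  0.7729 -0.0164]
[0.5122 0.2086 0.1865] [-1.7846 -0.0421  7.1112] [-0.2071  0.77   -0.0203]
[0.5122 0.2086 0.1865] [-2.598  -1.2182  6.2736] [-0.2663  0.6794  0.0003]
```

View pics/l5.png

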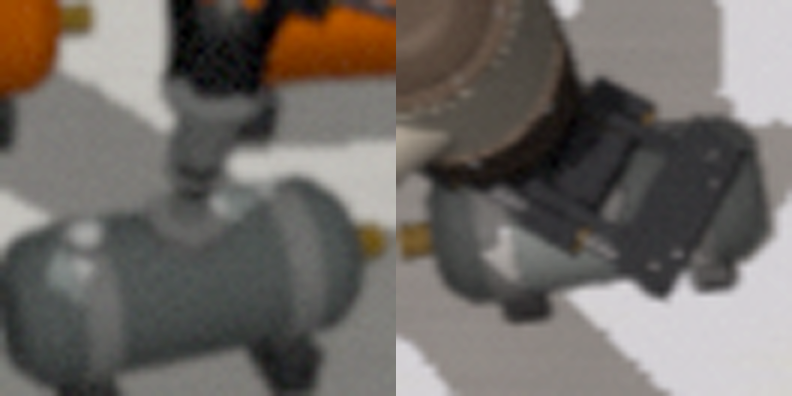

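Run:
```python
from h import *
import cv2
out=[]
for tag in("4","5"):
    p=np.load(f"scene{tag}.npz")["pixels"][:,:,::-1]
    k=11;u,v,h=349,168,18
    im=cv2.convertScaleAbs(cv2.resize(p[v-27:v+27,u-h:u+h],None,fx=k,fy=k,interpolation=cv2.INTER_CUBIC),alpha=1.6)
    raw=im.copy()
    tz={"4":.2245,"5":.1865}[tag]; f=tz-.0651; cx,cy=.5122,.2085
    L=[(.1,.019,(0,255,0)),(.126,.0145,(0,255,255)),(f+.02,.0145,(0,0,255)),(f+.056,.0145,(0,0,255)),(f+.056,.023,(255,0,255)),(f+.062,.023,(255,0,255)),(f,.011,(255,0,0))]
    for z,rr,cl in L:
        q=np.array([proj("scene",(cx+rr*np.cos(t),cy+rr*np.sin(t),z),tag) for t in np.linspace(0,6.28,60)])
        q=(q-[u-h,v-27]+.5)*k-.5
        cv2.polylines(im,[np.round(q).astype(int)],True,cl,1)
    out+= [raw,im]
im=np.hstack(out);f=800/im.shape[1]
cv2.imwrite("pics/z5.png",cv2.resize(im,None,fx=f,fy=f,interpolation=cv2.INTER_AREA))
```

```text
(no output)
```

View pics/z5.png

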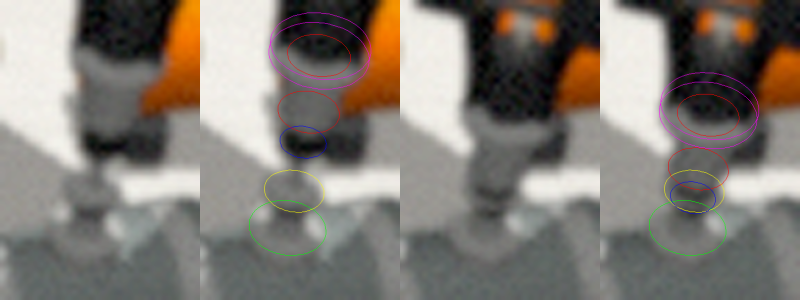

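Call:
play_rows(deltas=[[0, 0, -0.2, 0, 0, 0, 5], [0, 0, -0.4, 0, 0, 0, 5], [0, 0, -0.56, 0, 0, 0, 5], [0, 0, -0.56, 0, 0, 0, 5], [0, 0, -0.56, 0, 0, 0, 5]])

```text
time_s: 9.6
tcp_pos: [0.5116, 0.2085, 0.1983]
ee_rot: [[0.893, -0.45, -0.001], [-0.45, -0.893, -0.0], [-0.001, 0.001, -1.0]]
wrist_force: [-0.2, -0.4, -1.6]
gripper_width: 0.277
```

```bash
python3 look.py 6; python3 -c "
from to import *
for i in range(4):
    r.capture('top'); s=r.sense(); print(s['tcp_pos'],s['wrist_force'],s['moment'])"
```

```text
tcp [0.5116 0.2085 0.1983] rows [ 0.0271  0.018  -0.4293] z [-0.0013 -0.0004 -1.    ] j [ 38.9712  16.1443 -11.9161  -0.0322 -62.0106  24.2797] F [-0.2133 -0.4343 -1.6326] t 9.6 w 0.27742895853989946
[0.5117 0.2085 0.1983] [ 0.4947  0.3919 -2.4807] [-0.023   0.0283 -0.0633]
[0.5118 0.2085 0.1985] [-0.7873 -0.0208 -1.7035] [ 0.0158  0.023  -0.0579]
[0.5118 0.2086 0.1986] [ 0.9308 -0.3673 -2.2993] [ 0.0543 -0.0389 -0.0075]
[0.5119 0.2086 0.1987] [ 0.2522  0.0101 -1.4817] [ 0.0354  0.0299 -0.0065]
```

View pics/l6.png

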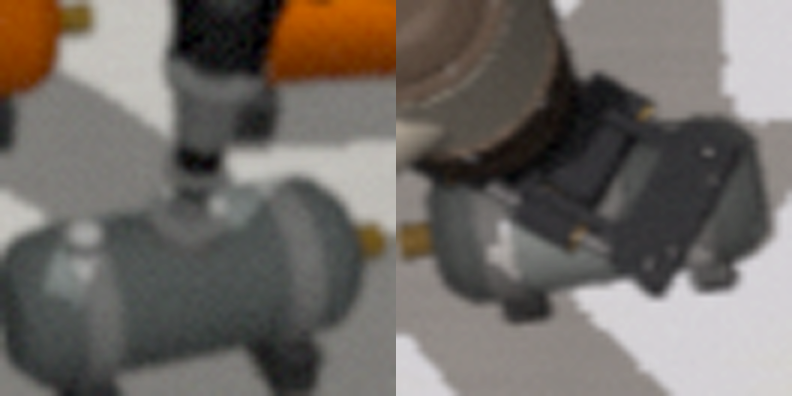

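Call:
play_rows(deltas=[[-0.07, 0.04, 0, 0, 0, 0, 5], [-0.07, 0.04, 0, 0, 0, 0, 5], [-0.07, 0.04, 0.24, 0, 0, 0, 5], [-0.07, 0.04, 0.44, 0, 0, 0, 5], [-0.07, 0.04, 0.5, 0, 0, 0, 5], [-0.07, 0.04, 0.5, 0, 0, 0, 5]])

```text
time_s: 10.5
tcp_pos: [0.5107, 0.2088, 0.1877]
ee_rot: [[0.893, -0.449, 0.002], [-0.449, -0.893, 0.001], [0.002, -0.002, -1.0]]
wrist_force: [-0.8, 0.9, 5.8]
gripper_width: 0.279
```

```bash
python3 -c "
from to import *
for i in range(5):
    r.capture('top'); s=r.sense(); print(s['tcp_pos'],s['ee_rot'][:,2],s['wrist_force'],s['moment'])"
```

```text
[0.5107 0.2088 0.1878] [ 0.0023  0.0006 -1.    ] [-0.2987  0.2002  5.5874] [-0.1204  0.4026 -0.0177]
[0.5107 0.2088 0.1879] [ 0.0024  0.0007 -1.    ] [-1.0944  0.5303  6.6417] [-0.1451  0.3948 -0.0746]
[0.5107 0.2088 0.1879] [ 0.0024  0.0007 -1.    ] [-0.9973 -1.0785  5.9478] [-0.0629  0.3974  0.032 ]
[0.5107 0.2088 0.1879] [ 0.0024  0.0007 -1.    ] [-1.551  -0.4397  5.6397] [-0.1462  0.4136  0.0291]
[0.5107 0.2088 0.1879] [ 0.0024  0.0007 -1.    ] [-1.2435 -0.3094  6.558 ] [-0.1138  0.4319 -0.0066]
```

Call:
play_rows(deltas=[[-0.02, 0.01, 0.08, 0, 0, 0, 5], [-0.02, 0.01, 0.16, 0, 0, 0, 5], [-0.02, 0.01, 0.2, 0, 0, 0, 5], [-0.02, 0.01, 0.2, 0, 0, 0, 5]])

```text
time_s: 11.15
tcp_pos: [0.5106, 0.2089, 0.1836]
ee_rot: [[0.893, -0.449, 0.004], [-0.449, -0.893, 0.001], [0.003, -0.002, -1.0]]
wrist_force: [-1.0, -0.7, 7.3]
gripper_width: 0.28
```

```bash
cat > f.py <<'E'
from to import *
for i in range(4):
    r.capture('scene'); s=r.sense(); print(s['tcp_pos'],s['wrist_force'],s['moment'],s['time_s'])
E
python3 f.py
```

```text
[0.5106 0.2089 0.1836] [-0.781  -0.5149  8.3357] [-0.2946  0.3914  0.0323] 11.2
[0.5106 0.2089 0.1836] [-1.5562 -0.4355  7.2116] [-0.2349  0.4042  0.0088] 11.25
[0.5106 0.2089 0.1836] [-0.7807 -1.0032  8.179 ] [-0.2081  0.4142  0.0048] 11.3
[0.5106 0.2089 0.1836] [-0.8587 -0.1781  7.1496] [-0.2109  0.4417 -0.0306] 11.35
```

Call:
play_rows(deltas=[[0, 0, 0.04, 0, 0, 0, 5], [0, 0, 0.08, 0, 0, 0, 5], [0, 0, 0.08, 0, 0, 0, 5]])

```text
time_s: 11.65
tcp_pos: [0.5107, 0.2089, 0.1819]
ee_rot: [[0.893, -0.449, 0.004], [-0.449, -0.893, 0.001], [0.003, -0.003, -1.0]]
wrist_force: [-1.8, -1.3, 9.1]
gripper_width: 0.28
```

```bash
python3 f.py
```

```text
[0.5107 0.2089 0.1819] [-1.8703 -1.2155  8.9464] [-0.2161  0.5667 -0.0134] 11.7
[0.5107 0.2089 0.1819] [-1.9484 -0.9158  9.0214] [-0.3059  0.5049  0.0415] 11.75
[0.5107 0.2089 0.1819] [-1.9489 -0.6681  8.6624] [-0.2553  0.5261  0.0244] 11.8
[0.5107 0.2089 0.1819] [-1.0467 -0.5577  9.5773] [-0.2625  0.5047 -0.0732] 11.85
```

Call:
play_rows(deltas=[[0, 0, 0.03, 0, 0, 0, 5], [0, 0, 0.05, 0, 0, 0, 5], [0, 0, 0.05, 0, 0, 0, 5]])

```text
time_s: 12.15
tcp_pos: [0.5107, 0.2089, 0.1808]
ee_rot: [[0.894, -0.449, 0.004], [-0.449, -0.894, 0.001], [0.003, -0.003, -1.0]]
wrist_force: [-2.4, -0.7, 9.7]
gripper_width: 0.276
```

```bash
python3 f.py
```

```text
[0.5107 0.2089 0.1808] [-1.1788 -0.6138 10.5814] [-0.2667  0.6056 -0.0111] 12.2
[0.5107 0.2089 0.1808] [-1.6127 -2.0535 10.1294] [-0.2912  0.6579 -0.0767] 12.25
[0.5107 0.2089 0.1808] [-1.2715 -0.6892  9.1942] [-0.3342  0.6217  0.0202] 12.3
[0.5107 0.2089 0.1808] [-0.653  -0.1875  9.9002] [-0.3192  0.5924  0.0089] 12.35
```

Call:
play_rows(deltas=[[0, 0, 0.02, 0, 0, 0, 5], [0, 0, 0.03, 0, 0, 0, 5], [0, 0, 0.03, 0, 0, 0, 5]])

```text
time_s: 12.65
tcp_pos: [0.5108, 0.2089, 0.1806]
ee_rot: [[0.894, -0.449, 0.004], [-0.449, -0.894, 0.001], [0.004, -0.003, -1.0]]
wrist_force: [-2.2, -1.2, 11.6]
gripper_width: 0.282
```

```bash
python3 f.py
```

```text
[0.5108 0.2089 0.1806] [-2.8034 -1.145  12.6273] [-0.3524  0.8044 -0.0521] 12.7
[0.5108 0.2089 0.1806] [-2.2545 -1.0315 12.191 ] [-0.3747  0.8929 -0.007 ] 12.75
[0.5108 0.2089 0.1806] [-2.3421 -1.1616 11.9867] [-0.3186  0.829  -0.02  ] 12.8
[0.5108 0.2089 0.1806] [-1.9389 -0.1838 10.743 ] [-0.3019  0.853  -0.0283] 12.85
```

Call:
play_rows(deltas=[[0, 0, 0.02, 0, 0, 0, 5], [0, 0, 0.03, 0, 0, 0, 5], [0, 0, 0.03, 0, 0, 0, 5]])

```text
time_s: 13.15
tcp_pos: [0.5109, 0.2089, 0.1802]
ee_rot: [[0.894, -0.449, 0.005], [-0.449, -0.894, 0.001], [0.004, -0.003, -1.0]]
wrist_force: [-2.7, -1.6, 13.5]
gripper_width: 0.277
```

```bash
python3 f.py
```

```text
[0.5109 0.2089 0.1802] [-3.2179 -0.9559 13.1635] [-0.421   1.0204  0.0559] 13.2
[0.5109 0.2089 0.1802] [-2.864  -0.7249 12.6494] [-0.4222  0.9877 -0.022 ] 13.25
[0.5109 0.2089 0.1802] [-2.5376 -1.6797 12.749 ] [-0.3988  0.9395 -0.0343] 13.3
[0.5109 0.2089 0.1802] [-2.2543 -1.1695 13.5772] [-0.4051  0.949  -0.076 ] 13.35
```

Call:
play_rows(deltas=[[0, 0, 0.02, 0, 0, 0, 5], [0, 0, 0.04, 0, 0, 0, 5], [0, 0, 0.04, 0, 0, 0, 5], [0, 0, 0.04, 0, 0, 0, 5]])

```text
time_s: 13.75
tcp_pos: [0.511, 0.2088, 0.1796]
ee_rot: [[0.894, -0.449, 0.005], [-0.449, -0.894, 0.001], [0.004, -0.003, -1.0]]
wrist_force: [-4.3, -1.2, 14.4]
gripper_width: 0.277
```

```bash
python3 f.py; python3 look.py 7
```

```text
[0.511  0.2089 0.1796] [-4.4478 -1.8821 14.758 ] [-0.4794  1.1699 -0.0033] 13.8
[0.511  0.2088 0.1797] [-3.9152 -0.7528 14.8653] [-0.4929  1.1395 -0.0398] 13.85
[0.511  0.2089 0.1797] [-3.2866 -1.3464 14.6539] [-0.4948  1.1884 -0.0137] 13.9
[0.5109 0.2088 0.1796] [-2.6538 -0.5298 14.9869] [-0.4554  1.1455 -0.0187] 13.95
tcp [0.5109 0.2088 0.1796] rows [ 0.0609  0.0141 -1.1739] z [ 0.0052  0.001  -1.    ] j [ 39.1422  16.8612 -13.8649   0.1684 -59.0072  24.1092] F [-2.6538 -0.5298 14.9869] t 13.95 w 0.2793255663145161
```

View pics/l7.png

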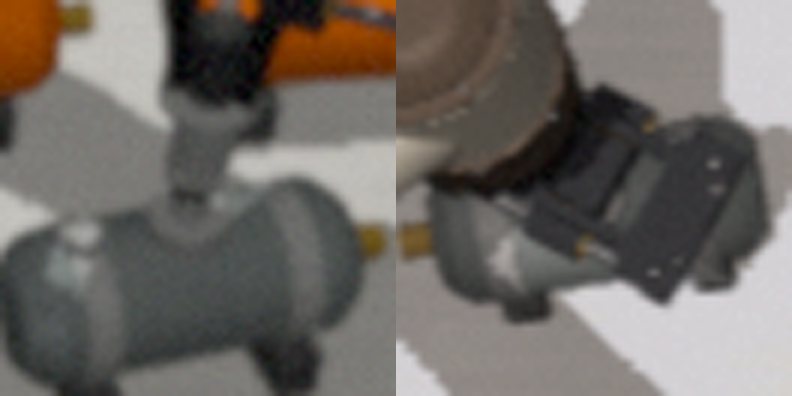

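Call:
play_rows(deltas=[[0, 0, 0.01, 0, 0, 0, 5], [0, 0, 0.01, 0, 0, 0, 5], [0, 0, 0.01, 0, 0, 0, 5], [0, 0, 0.01, 0, 0, 0, 5], [0, 0, 0.01, 0, 0, 0, 5], [0, 0, 0.01, 0, 0, 0, 5], [0, 0, 0.01, 0, 0, 0, 5], [0, 0, 0.01, 0, 0, 0, 5], [0, 0, 0.01, 0, 0, 0, 5], [0, 0, 0.01, 0, 0, 0, 5], [0, 0, 0.01, 0, 0, 0, 5], [0, 0, 0.01, 0, 0, 0, 5]])

```text
time_s: 15.25
tcp_pos: [0.511, 0.2088, 0.1795]
ee_rot: [[0.894, -0.449, 0.005], [-0.449, -0.894, 0.001], [0.004, -0.003, -1.0]]
wrist_force: [-3.8, -1.3, 15.2]
gripper_width: 0.28
```

```bash
python3 f.py; python3 look.py 8
python3 - <<'E'
from h import *
import cv2
p=np.load("scene8.npz")["pixels"][:,:,::-1]
k=11;u,v,h=349,165,20
im=cv2.convertScaleAbs(cv2.resize(p[v-27:v+27,u-h:u+h],None,fx=k,fy=k,interpolation=cv2.INTER_CUBIC),alpha=1.6)
raw=im.copy()
f=.1796-.0651; cx,cy=.511,.2088
for z,rr,cl in [(.1,.019,(0,255,0)),(f+.02,.0145,(0,0,255)),(f+.056,.0145,(0,0,255)),(f+.056,.023,(255,0,255)),(f+.102,.0125,(255,255,0)),(f+.1085,.006,(0,255,255)),(f+.1185,.006,(0,255,255))]:
    q=np.array([proj("scene",(cx+rr*np.cos(t),cy+rr*np.sin(t),z),"8") for t in np.linspace(0,6.28,60)])
    q=(q-[u-h,v-27]+.5)*k-.5
    cv2.polylines(im,[np.round(q).astype(int)],True,cl,1)
im=np.hstack([raw,im]);ff=600/im.shape[0]
cv2.imwrite("pics/z8.png",cv2.resize(im,None,fx=ff,fy=ff))
E
```

```text
[0.511  0.2088 0.1795] [-4.4536 -1.4129 14.8185] [-0.4648  1.1667 -0.0174] 15.3
[0.511  0.2088 0.1795] [-3.6215 -0.9622 14.6602] [-0.5288  1.1415 -0.0711] 15.35
[0.511  0.2088 0.1795] [-3.3471 -0.7571 14.6117] [-0.4578  1.1895 -0.0107] 15.4
[0.511  0.2088 0.1795] [-4.1823 -1.3447 14.9794] [-0.4446  1.2284 -0.0205] 15.45
tcp [0.511  0.2088 0.1795] rows [ 0.0594  0.0148 -1.1812] z [ 0.0053  0.001  -1.    ] j [ 39.1417  16.8717 -13.8809   0.1744 -58.9758  24.1101] F [-4.1823 -1.3447 14.9794] t 15.45 w 0.2770620718098453
```

View pics/z8.png

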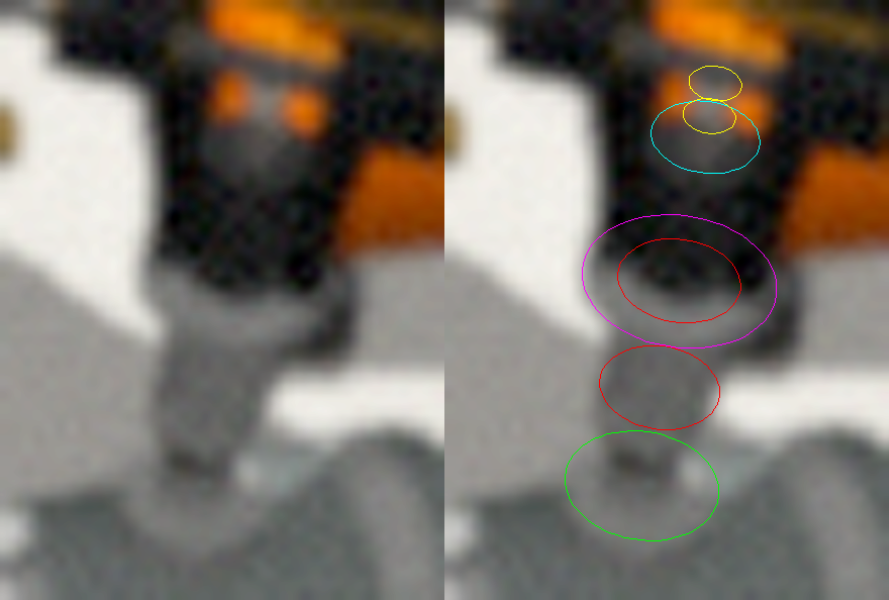

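Call:
play_rows(deltas=[[0, 0, 0, 0, 0, 0, 5], [0, 0, -0.2, 0, 0, 0, 5], [0, 0, -0.5, 0, 0, 0, 5], [0, 0, -0.9, 0, 0, 0, 5], [0, 0, -1.4, 0, 0, 0, 5], [0, 0, -2.0, 0, 0, 0, 5], [0, 0, -2.6, 0, 0, 0, 5], [0, 0, -3.1, 0, 0, 0, 5], [0, 0, -3.2, 0, 0, 0, 5], [0, 0, -3.2, 0, 0, 0, 5], [0, 0, -3.2, 0, 0, 0, 5]])

```text
time_s: 16.65
tcp_pos: [0.5088, 0.2083, 0.2546]
ee_rot: [[0.893, -0.45, -0.002], [-0.45, -0.893, -0.001], [-0.001, 0.002, -1.0]]
wrist_force: [-0.3, -0.5, -1.8]
gripper_width: 0.281
```

```bash
python3 f.py; python3 -c "
from to import *
to(.5199,-.164,.259)
import cv2
from h import *
d=r.capture('scene');np.savez('scene9.npz',**d)
k=9;u,v,h=353,148,30
p=d['pixels'][:,:,::-1]
im=cv2.convertScaleAbs(cv2.resize(p[v-h:v+h,u-h:u+h],None,fx=k,fy=k,interpolation=cv2.INTER_CUBIC),alpha=1.8)
cv2.imwrite('pics/z9.png',im)
"
```

```text
[0.5088 0.2083 0.2545] [ 0.9723 -0.3747 -1.4721] [-0.0395 -0.0326  0.0152] 16.7
[0.5089 0.2083 0.2546] [-0.1674  1.5164 -2.2449] [ 0.0155 -0.0422 -0.0474] 16.75
[0.509  0.2084 0.2547] [ 0.5582  0.2285 -0.933 ] [-0.0316  0.029   0.033 ] 16.8
[0.5091 0.2084 0.2549] [-1.3685  0.1361 -1.4911] [-0.0304  0.0289  0.0277] 16.85
tcp [0.5091 0.2084 0.2549] rows [ 7.0889 13.1092 -0.1543] z [-0.0012 -0.0008 -1.    ] j [ 39.1444  13.5197  -7.093   -0.0082 -69.4663  24.1119] F [-1.3685  0.1361 -1.4911] t 16.85 w 0.28148227692462696
```

View pics/z9.png

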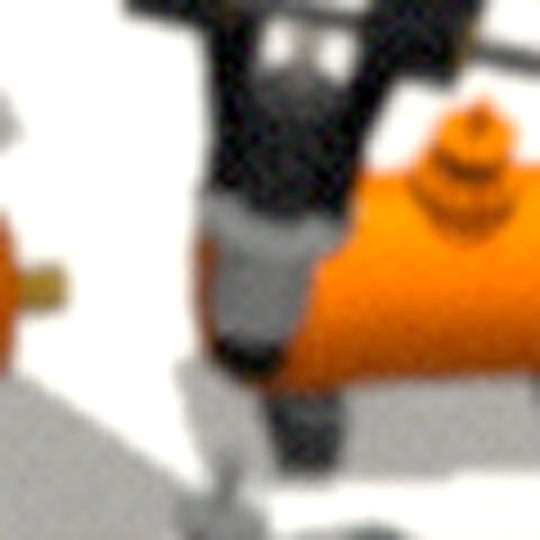

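Call:
play_rows(deltas=[[7.09, 13.1, -0.15, 0, 0, 0, 5], [7.09, 13.1, -0.15, 0, 0, 0, 5], [7.09, 13.1, -0.15, 0, 0, 0, 5], [7.09, 13.1, -0.15, 0, 0, 0, 5], [7.09, 13.1, -0.15, 0, 0, 0, 5], [7.09, 13.1, -0.15, 0, 0, 0, 5], [7.09, 13.1, -0.15, 0, 0, 0, 5], [7.09, 13.1, -0.15, 0, 0, 0, 5], [7.09, 13.1, -0.15, 0, 0, 0, 5], [7.09, 13.1, -0.15, 0, 0, 0, 5], [7.09, 13.1, -0.15, 0, 0, 0, 5], [7.09, 13.1, -0.15, 0, 0, 0, 5]])

```text
time_s: 18.1
tcp_pos: [0.5204, -0.1626, 0.2594]
ee_rot: [[0.894, -0.448, 0.0], [-0.448, -0.894, 0.0], [0.0, -0.0, -1.0]]
wrist_force: [-0.5, -0.2, -1.8]
gripper_width: 0.277
```

```bash
cat > lk2.py <<'E'
from to import *
import cv2,sys
from h import *
tag=sys.argv[1]
to(.5199,-.164,.0841)
s=r.sense();g=s["tcp_pos"]+[0,0,.0169]
d=r.capture('scene');np.savez(f'scene{tag}.npz',**d)
k=7;u,v,h=211,175,42
p=d['pixels'][:,:,::-1]
im=cv2.convertScaleAbs(cv2.resize(p[v-h:v+h,u-28:u+28],None,fx=k,fy=k,interpolation=cv2.INTER_CUBIC),alpha=1.8)
raw=im.copy()
for z,rr,cl in [(-.026,.0145,(0,0,255)),(-.062,.0145,(0,0,255)),(-.026,.023,(255,0,255)),(-.02,.023,(255,0,255)),(-.082,.011,(255,0,0)),(.02,.0125,(255,255,0)),(.0265,.006,(0,255,255))]:
    q=np.array([proj("scene",(g[0]+rr*np.cos(t),g[1]+rr*np.sin(t),g[2]+z),tag) for t in np.linspace(0,6.28,60)])
    q=(q-[u-28,v-h]+.5)*k-.5
    cv2.polylines(im,[np.round(q).astype(int)],True,cl,1)
cv2.imwrite(f'pics/k{tag}.png',np.hstack([raw,im]))
E
python3 lk2.py 10
```

```text
tcp [ 0.5204 -0.1626  0.2594] rows [0.0075 0.0615 7.011 ] z [ 0.0001  0.0001 -1.    ] j [ -0.3067  12.8222  -7.3653  -0.0059 -69.8084  63.6669] F [-0.4959 -0.1728 -1.756 ] t 18.1 w 0.2769881278984344
```

View pics/k10.png

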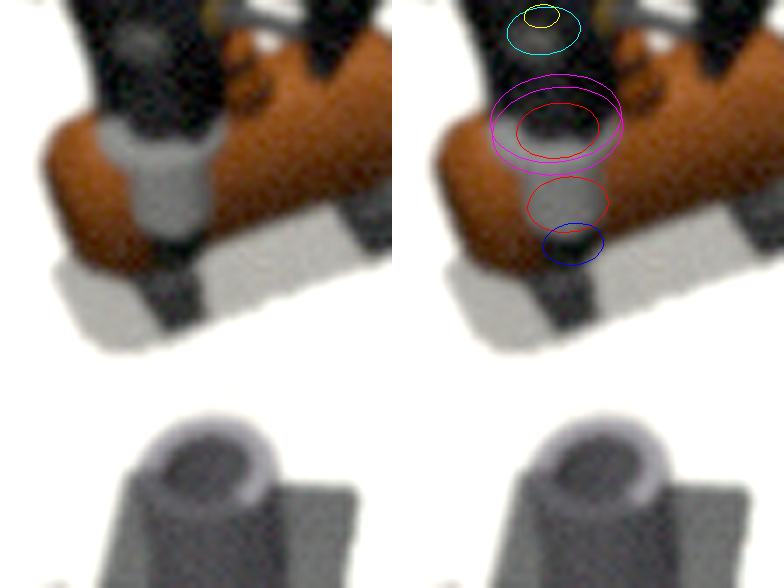

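Call:
play_rows(deltas=[[0, 0.06, 0.5, 0, 0, 0, 5], [0, 0.06, 1.5, 0, 0, 0, 5], [0, 0.06, 2.6, 0, 0, 0, 5], [0, 0.06, 3.6, 0, 0, 0, 5], [0, 0.06, 4.2, 0, 0, 0, 5], [0, 0.06, 4.3, 0, 0, 0, 5], [0, 0.06, 4.3, 0, 0, 0, 5], [0, 0.06, 4.3, 0, 0, 0, 5]])

```text
time_s: 18.95
tcp_pos: [0.5204, -0.165, 0.1527]
ee_rot: [[0.893, -0.45, 0.002], [-0.45, -0.893, -0.0], [0.002, -0.001, -1.0]]
wrist_force: [-0.4, -0.3, -2.4]
gripper_width: 0.279
```

```bash
python3 lk2.py 11
```

```text
tcp [ 0.5204 -0.165   0.1527] rows [-0.0389 -0.025   2.7438] z [ 0.0019 -0.0004 -1.    ] j [ -0.5569  17.9155 -16.6003   0.024  -55.3763  63.8313] F [-0.3545 -0.2828 -2.4225] t 18.95 w 0.27929795464364804
```

View pics/k11.png

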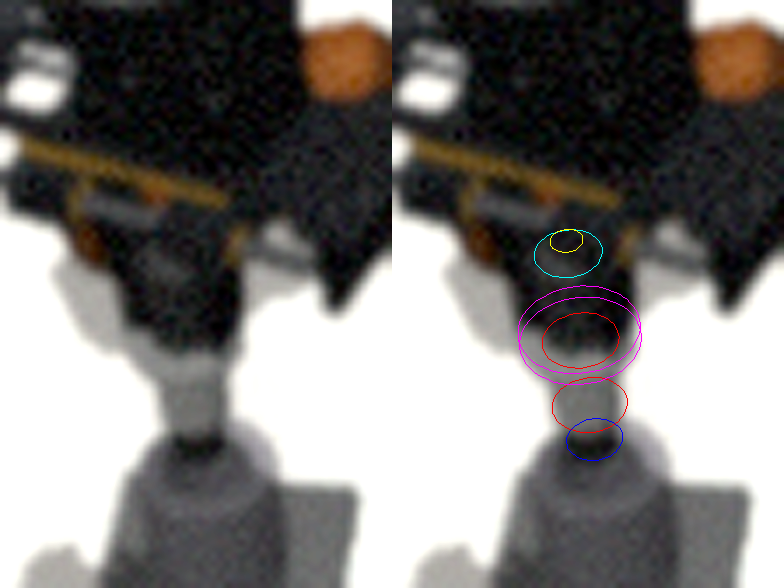

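Call:
play_rows(deltas=[[-0.04, -0.02, 0.2, 0, 0, 0, 5], [-0.04, -0.02, 0.5, 0, 0, 0, 5], [-0.04, -0.02, 0.8, 0, 0, 0, 5], [-0.04, -0.02, 1.0, 0, 0, 0, 5], [-0.04, -0.02, 1.0, 0, 0, 0, 5]])

```text
time_s: 19.5
tcp_pos: [0.5182, -0.1641, 0.1256]
ee_rot: [[0.893, -0.45, -0.002], [-0.45, -0.893, 0.0], [-0.002, 0.001, -1.0]]
wrist_force: [-0.1, 0.2, -1.7]
gripper_width: 0.278
```

Call:
play_rows(deltas=[[0, 0, 0.3, 0, 0, 0, 5], [0, 0, 0.6, 0, 0, 0, 5], [0, 0, 0.9, 0, 0, 0, 5], [0, 0, 1.1, 0, 0, 0, 5], [0, 0, 1.2, 0, 0, 0, 5], [0, 0, 1.2, 0, 0, 0, 5]])

```text
time_s: 20.1
tcp_pos: [0.5187, -0.1641, 0.0963]
ee_rot: [[0.893, -0.45, -0.001], [-0.45, -0.893, -0.0], [-0.001, 0.0, -1.0]]
wrist_force: [-0.3, -0.3, -1.5]
gripper_width: 0.28
```

```bash
python3 lk2.py 12
```

```text
tcp [ 0.5187 -0.1641  0.0963] rows [ 0.0393 -0.0252  0.4888] z [-0.0009 -0.     -1.    ] j [ -0.4762  21.5746 -20.5905   0.0007 -47.8855  63.7323] F [-0.2711 -0.2726 -1.5049] t 20.1 w 0.27986280891193654
```

No lateral contact; lower the rest and watch for the flange landing.

Call:
play_rows(deltas=[[0.04, -0.02, 0.15, 0, 0, 0, 5], [0.04, -0.02, 0.3, 0, 0, 0, 5], [0.04, -0.02, 0.4, 0, 0, 0, 5], [0.04, -0.02, 0.4, 0, 0, 0, 5]])

```text
time_s: 20.55
tcp_pos: [0.5197, -0.1641, 0.0863]
ee_rot: [[0.893, -0.45, -0.001], [-0.45, -0.893, 0.0], [-0.001, 0.0, -1.0]]
wrist_force: [-1.0, 0.5, -1.2]
gripper_width: 0.281
```

```bash
python3 f.py
```

```text
[ 0.5199 -0.1641  0.0866] [ 0.3411 -0.0117 -1.6392] [-0.0301  0.0018 -0.0595] 20.6
[ 0.5201 -0.1642  0.0867] [-0.076   0.1533 -2.038 ] [ 0.0198 -0.003   0.025 ] 20.65
[ 0.5201 -0.1642  0.0869] [ 0.4821  0.0047 -1.7501] [-0.0493 -0.0045  0.012 ] 20.7
[ 0.5202 -0.1641  0.0869] [ 0.7267 -0.0412 -0.869 ] [ 0.0249  0.0176 -0.0214] 20.75
```

Call:
play_rows(deltas=[[0, 0, 0.05, 0, 0, 0, 5], [0, 0, 0.09, 0, 0, 0, 5], [0, 0, 0.09, 0, 0, 0, 5]])

```text
time_s: 21.05
tcp_pos: [0.5199, -0.1641, 0.0844]
ee_rot: [[0.893, -0.45, -0.0], [-0.45, -0.893, 0.0], [-0.0, 0.0, -1.0]]
wrist_force: [-1.4, -0.2, -2.1]
gripper_width: 0.277
```

```bash
python3 f.py
```

```text
[ 0.52   -0.1641  0.0845] [ 0.0706 -0.258  -1.3625] [-0.024  -0.0569  0.0068] 21.1
[ 0.5201 -0.1641  0.0845] [-0.2417 -0.5506 -1.1745] [-0.0104  0.0317  0.0484] 21.15
[ 0.5201 -0.1641  0.0846] [ 0.4354  0.4898 -0.9091] [-0.0237  0.0104  0.0239] 21.2
[ 0.5201 -0.1641  0.0846] [-0.5106  0.1718 -1.592 ] [-0.0398  0.0399 -0.0167] 21.25
```

Call:
play_rows(deltas=[[0, 0, 0.03, 0, 0, 0, 5], [0, 0, 0.05, 0, 0, 0, 5], [0, 0, 0.05, 0, 0, 0, 5]])

```text
time_s: 21.55
tcp_pos: [0.5202, -0.1641, 0.084]
ee_rot: [[0.893, -0.45, 0.0], [-0.45, -0.893, -0.0], [0.001, 0.0, -1.0]]
wrist_force: [-2.5, 0.3, 5.0]
gripper_width: 0.281
```

```bash
python3 f.py
```

```text
[ 0.5202 -0.1642  0.084 ] [-2.4722  2.3915  5.7386] [ 0.3403  0.604  -0.0293] 21.6
[ 0.5202 -0.1641  0.084 ] [-2.3652  2.0952  5.0727] [0.3482 0.6399 0.0054] 21.65
[ 0.5202 -0.1642  0.084 ] [-2.4322  1.9741  5.8558] [ 0.3318  0.6536 -0.0024] 21.7
[ 0.5202 -0.1642  0.084 ] [-2.6848  1.0636  4.7912] [ 0.3674  0.6406 -0.0195] 21.75
```

Call:
play_rows(deltas=[[0, 0, -0.02, 0, 0, 0, 10], [0, 0, -0.02, 0, 0, 0, 27], [0, 0, -0.02, 0, 0, 0, 32], [0, 0, -0.02, 0, 0, 0, 40], [0, 0, -0.02, 0, 0, 0, 55], [0, 0, -0.02, 0, 0, 0, 70], [0, 0, -0.02, 0, 0, 0, 87], [0, 0, -0.02, 0, 0, 0, 87], [0, 0, -0.02, 0, 0, 0, 87], [0, 0, -0.02, 0, 0, 0, 87]])

```text
time_s: 22.75
tcp_pos: [0.5201, -0.1641, 0.0838]
ee_rot: [[0.893, -0.45, 0.0], [-0.45, -0.893, 0.0], [0.0, -0.0, -1.0]]
wrist_force: [-0.1, 0.3, 0.1]
gripper_width: 0.915
```

```bash
python3 lk2.py 13
```

```text
tcp [ 0.5201 -0.1641  0.0838] rows [-0.0093 -0.0007 -0.0108] z [ 0.0001  0.     -1.    ] j [ -0.4755  22.5822 -21.2085  -0.0005 -46.203   63.7294] F [-0.066   0.2801  0.1249] t 22.75 w 0.9150315869009594
```

View pics/k13.png

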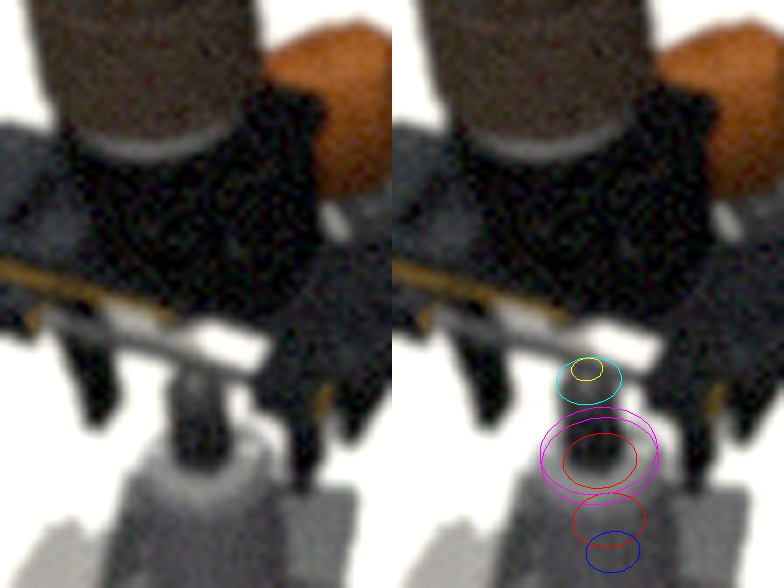

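Call:
play_rows(deltas=[[0, 0, -0.2, 0, 0, 0, 87], [0, 0, -0.8, 0, 0, 0, 87], [0, 0, -1.8, 0, 0, 0, 87], [0, 0, -3.0, 0, 0, 0, 87], [0, 0, -5.0, 0, 0, 0, 87], [0, 0, -7.0, 0, 0, 0, 87], [0, 0, -8.0, 0, 0, 0, 87], [0, 0, -8.0, 0, 0, 0, 87], [-4, -8, -8.0, 0, 0, 0, 87], [-4, -8, -8.0, 0, 0, 0, 87], [-4, -8, -8.0, 0, 0, 0, 87], [-4, -8, -8.0, 0, 0, 0, 87]])

```text
time_s: 24.0
tcp_pos: [0.5198, 0.0374, 0.2832]
ee_rot: [[0.893, -0.451, -0.001], [-0.451, -0.893, -0.0], [-0.001, 0.001, -1.0]]
wrist_force: [1.1, 0.1, 0.2]
gripper_width: 0.996
```

Call:
play_rows(deltas=[[-4, -4, 0, 0, 0, 0, 87], [-4, -4, 0, 0, 0, 0, 87], [-4, -4, 0, 0, 0, 0, 87], [-4, -4, 0, 0, 0, 0, 87], [-4, -4, 0, 0, 0, 0, 87]])

```text
time_s: 24.5
tcp_pos: [0.4756, 0.1709, 0.2831]
ee_rot: [[0.894, -0.448, -0.001], [-0.448, -0.894, -0.001], [-0.001, 0.001, -1.0]]
wrist_force: [-0.2, -0.8, -0.4]
gripper_width: 1.004
```

Run:
```python
from to import *
from h import *
import cv2
to(0,0,0)
ims=[]
for c in("scene","top"):
    d=r.capture(c);np.savez(c+"14.npz",**d);cv2.imwrite(f"pics/{c}14.png",d["pixels"][:,:,::-1])
for c,(u,v) in(("scene",(213,205)),("top",(306,201))):
    a=[cv2.resize(np.load(f"{c}{t}.npz")["pixels"][v-28:v+28,u-28:u+28,::-1],None,fx=5.3,fy=5.3,interpolation=cv2.INTER_CUBIC) for t in("0","14")]
    im=cv2.convertScaleAbs(np.hstack(a),alpha=1.5); ims.append(im)
cv2.imwrite("pics/f.png",np.vstack(ims))
```

```text
tcp [0.4756 0.1709 0.2831] rows [-13.9372  14.6171  11.3559] z [-0.0014 -0.0009 -1.    ] j [ 38.1858   8.0235  -9.9849  -0.0117 -72.0862  25.2028] F [-0.2252 -0.7717 -0.3971] t 24.5 w 1.0038983543805482
```

View pics/f.png

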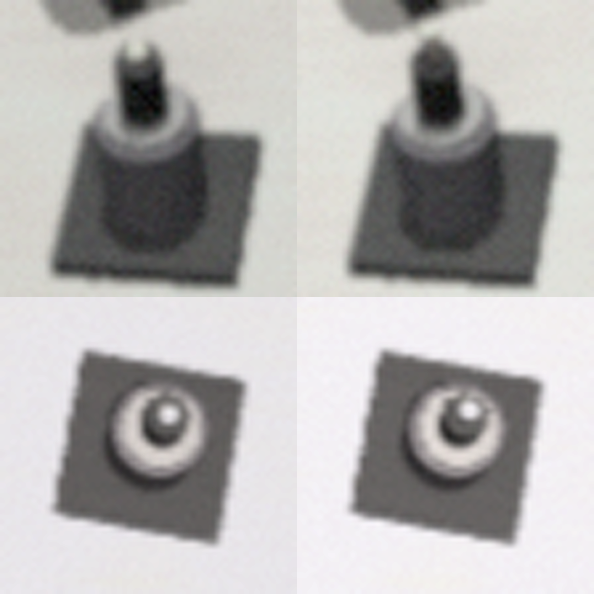

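View pics/scene14.png

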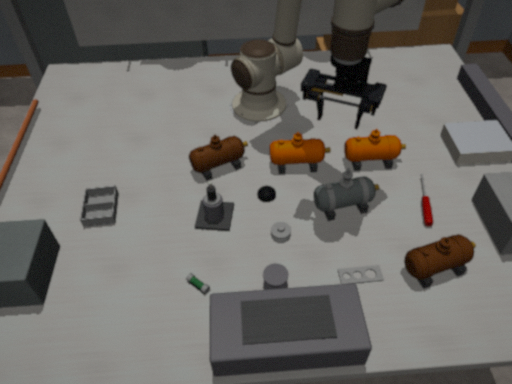

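Run:
```python
from h import *
import cv2
a=[]
for t in("0","14"):
    p=np.load(f"scene{t}.npz")["pixels"][172:208,192:228,::-1]
    a.append(cv2.convertScaleAbs(cv2.resize(p,None,fx=11,fy=11,interpolation=cv2.INTER_CUBIC),alpha=1.7,beta=-40))
cv2.imwrite("pics/rod.png",np.hstack(a))
for dz in (0,.006,.01,.016): print(dz,proj("scene",(.52,-.164,.1275+dz)),proj("top",(.52,-.164,.1275+dz)))
```

```text
0 [210.41721698 185.16337028] [309.68052592 194.81185511]
0.006 [210.19846054 183.6176265 ] [309.87639798 194.48007624]
0.01 [210.05171862 182.58074083] [310.00785683 194.25740399]
0.016 [209.83023578 181.01573217] [310.20637556 193.92114204]
```

View pics/rod.png

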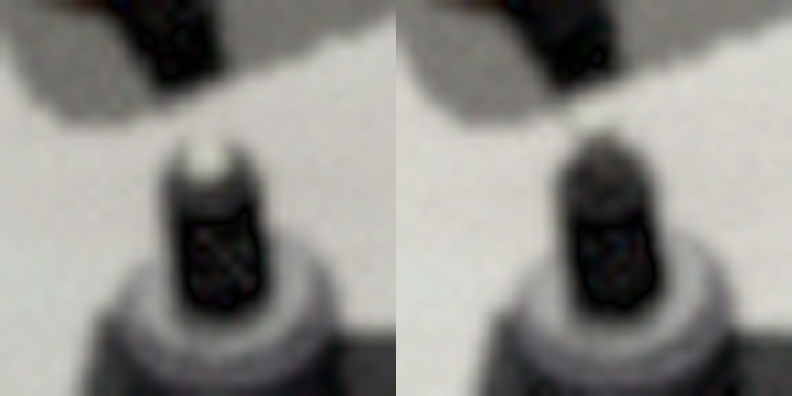

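```bash
python3 -c "
from station import r
print(r.finish_job())"
```

```text
the job is handed in; nothing more can be done
None
```

I took the gauge from its holder, pressed it on the grey tank's valve, hung it back in the holder, and handed the job in at about 25 s of the 72 s. No verdict was reported.

- **Press:** with the wrist force corrected for the gauge's weight, contact was a steady 16.5 to 17 N, held for about 1.5 s. The force went stiff after about 16 mm of travel, which shows the sleeve was fully home. I never read more than about 17 N.
- **Sideways force:** about 4 N sideways remained during the press, even after I shifted the gauge 2 mm to reduce it. That suggests my centring was slightly off. By the picture and the tool position it was still inside the 6 mm limit.
- **Back in the holder:** the flange landed at the same tool height as at the start (84 mm). Before-and-after pictures from both cameras show the gauge upright in its original place.
- **Rod:** the white knob stands roughly 10 mm or more higher than at rest. This is a rough estimate, because the knob is hard to see against the light table, but it is clearly more than 4 mm.
- **Other things:** none of the bystanders looked moved in the last scene picture. The gripper was open, well clear and touching nothing at hand-in.

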